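# Put the paint jars into the caddy in order of use

## Task

Move the four paint jars from their drip trays into the green caddy, one to a pocket, in the same order counted from the black posts: the jar nearest the black post of the plywood board goes in the pocket nearest the black post of the caddy, and so on to the last. Keep every jar upright all the time, and leave each standing on its pocket's floor.

Things in the scene. Friction and masses are not known exactly. Their poses are not given: they have to be found in the camera images.
- jar_red: Closed paint jar, red with red lid and a paper-coloured band: an upright cylinder 42 mm in diameter and 62 mm tall, 63 to 126 g. Origin: centre of its underside; z up along its axis. Starts standing in the drip tray of its own colour.
- jar_yellow: Closed paint jar, yellow with yellow lid and a paper-coloured band: an upright cylinder 42 mm in diameter and 62 mm tall, 63 to 126 g. Origin: centre of its underside; z up along its axis. Starts standing in the drip tray of its own colour.
- jar_blue: Closed paint jar, blue with blue lid and a paper-coloured band: an upright cylinder 42 mm in diameter and 62 mm tall, 63 to 126 g. Origin: centre of its underside; z up along its axis. Starts standing in the drip tray of its own colour.
- jar_white: Closed paint jar, white with white lid and a paper-coloured band: an upright cylinder 42 mm in diameter and 62 mm tall, 63 to 126 g. Origin: centre of its underside; z up along its axis. Starts standing in the drip tray of its own colour.
- tray_red: Square open red drip tray, 60 x 60 mm outside, 14 mm high, walls and floor 3 mm, fixed on the plywood board. Origin: centre of its underside; x across the row, y along the row. The four trays stand in a straight row at 68 mm pitch.
- tray_yellow: Square open yellow drip tray, 60 x 60 mm outside, 14 mm high, walls and floor 3 mm, fixed on the plywood board. Origin: centre of its underside; x across the row, y along the row. The four trays stand in a straight row at 68 mm pitch.
- tray_blue: Square open blue drip tray, 60 x 60 mm outside, 14 mm high, walls and floor 3 mm, fixed on the plywood board. Origin: centre of its underside; x across the row, y along the row. The four trays stand in a straight row at 68 mm pitch.
- tray_white: Square open white drip tray, 60 x 60 mm outside, 14 mm high, walls and floor 3 mm, fixed on the plywood board. Origin: centre of its underside; x across the row, y along the row. The four trays stand in a straight row at 68 mm pitch.
- post: Black post with a ball top (22 mm ball, 49 mm tall), fixed at one end of the plywood board (350 x 80 x 8 mm), in line with the row of trays, at either end of it; a low dark wooden strip marks the other end. Origin: centre of its foot, 60 mm from the centre of the first tray, 128, 196 and 264 mm from the second, third and last.
- caddy: Lime-green fixed caddy, open on top, 66 (x) by 280 mm (y), 22 mm high, walls and floor 4 mm; full-height walls part it into four equal pockets, 58 by 64 mm inside. Origin: centre of its underside. Pocket centres at x = 0, y = +102 (first), +34, -34, -102 mm, floor 4 mm above the origin. Its own black ball-topped post, 61 mm tall, stands at its +y end (y = +158 mm).

How it is judged:
By the outcome, as a careful person would: the job done as asked, in the order asked, and still so for the second after the job is handed in, with the robot touching nothing.
It also fails if it takes over 86 s, if anything falls off the work surface, if the arm or the gripper's body presses on something with over 40 N, if the wrist force passes 120 N, or if a joint passes its speed limit or range.

## Robot

A 6-joint arm with a two-finger parallel gripper is mounted at the origin on the work surface. World frame = base frame: x ahead of the robot, y to its left, z up, the work surface at z = 0. Lengths are in m, angles in rad, forces in N, time in s.
With the tool pointing down it reaches from about 0.325 to 0.775 m from the base axis. Payload 5.5 kg.
Tool frame: the origin (TCP) lies at the centre of the arm's flange, where the gripper is bolted on; the fingertips stand 182 mm ahead of it and the grasp point (between the pads) lies 163 mm ahead of it; z points along the fingers, y is the line along which they close (so a half turn about z gives the same grasp; the last joint's range is limited). The gripper opens to 88 mm and grips with 3 to 60 N. Pads are 20 mm wide; open, the fingers measure 115 mm over their backs; the gripper's body (75 mm by 178 mm) begins 61 mm behind the grasp point.
Start: joints at [-1.26, 0.091, 1.231, -0, 1.82, -0.057], TCP at [0.216, -0.56, 0.405] pointing down, gripper open.
Joint ranges: [-2.87, 2.87], [-0.86, 2.18], [0.17, 2.46], [-1.51, 4.65], [0.06, 2.69], [-2.65, 2.65]. Speed limits (rad/s): [2.57, 2.57, 3.01, 3.14, 3.14, 3.14].

## Interface

Orientations are given as a unit quaternion [w, x, y, z].
In Python, from bench import manip, gripper_open, close, eyes, order, finder gives the robot as it stands. Calls block until the motion is done:
- manip.move_to(position, orientation): joint-space move of the TCP to a pose.
- manip.move_l(position, speed=0.15, orientation=None): straight line of the TCP; orientation=None keeps the orientation; speed is the mean speed in m/s.
- manip.movej(angles): joint-space move.
- gripper_open() and close(): open the fingers fully, or close them until they stop; the grip force is fixed at half the most.
- manip.hold(seconds).
- manip.inverse_kinematics(position, orientation): joint angles nearest the present ones, or None.
- manip.state(): the state.
- eyes.get_image(name): name is "scene" or "top" or "wrist"; returns a dict with "frame" (384x512x3 uint8, blue, green, red), "depth" (384x512 float32, m along the optical axis (not along the pixel's ray), 0 where there is no reading), "camera_matrix" (3x3 intrinsics, pixels), "view" (4x4, takes a point from world to camera coordinates). Camera axes: x right, y up, looking along -z (the intrinsics and any distortion apply to the point x, -y, -z); pixel columns grow to the right and rows downward; lengths in m; the calibration is good to about 2 mm. A picture is of the moment at which its call begins.
A pose or a line that the arm cannot do raises manip.IKError and nothing moves.
- order.job_done(): hands the job in; it is judged then, once.
Trained networks look in a picture, given as the dict that the camera call returned (one of the last four; its "shot" number tells which), for a name from the list of things; names that differ only in an ending like _2 or _b are one class to them, and where a whole thing is asked for, a point or a joint stands for the part that bears it (a point fixed in the world has none). Each returns a list of dicts, best first, with "conf" (0 to 1); they miss things now and then, are a little off and sometimes report something else, mostly with a low value. They report only what shows in the picture. A call takes as long as a camera call.
- finder.regions_of(target, picture): "mask" (384x512 bool, what is visible of it) and "bbox" ([left, top, right, bottom] in pixels, round what is visible of it).
The state is a dict: "time": time; "joint_pos": joint angles; "dq": joint speeds; "joint_torque": joint torques, N m; "ee_pos": TCP position; "ee_rot": TCP orientation; "ft_force": force on the tool from outside, world axes, zero at the start; "moment": the same for the moment, N m; "finger_gap": finger opening in m; "finger_force": force on a finger pad.
Only numpy, scipy, OpenCV 4.12 (cv2) and the standard library are available. Lean on these libraries where they do the work, as an engineer would, in place of code of your own. Each camera call takes 0.05 s, during which the arm holds its last target. There are 200 camera calls.

## Working session

There is one attempt and no reset: what is moved stays moved. The work goes in short steps, each a Python script; the robot and the scene stay as the last script left them, time stands still between calls to the robot, and variables do not carry over. Pictures are saved under pics/ and viewed, at most 14 in all, crops included, and the job is handed in when it is done.

```bash
ls; mkdir -p pics; python3 - <<'E'
from bench import manip, eyes, finder
import cv2, numpy as np
ims=[]
for n in ["scene","top"]:
    p=eyes.get_image(n); cv2.imwrite(f"pics/{n}1.png",p["frame"])
    print(n,np.round(p["camera_matrix"],1).tolist(),np.round(p["view"],3).tolist(),[k for k in p])
s=manip.state();print(s["time"],s["ee_pos"],s["ee_rot"],s["finger_gap"])
E
```

```text
bench.py
pics
scene [[418.9, 0.0, 257.2], [0.0, 418.9, 197.8], [0.0, 0.0, 1.0]] [[-0.861, 0.508, 0.015, 0.512], [-0.354, -0.62, 0.7, 0.161], [0.365, 0.598, 0.714, -0.927], [0.0, 0.0, 0.0, 1.0]] ['frame', 'depth', 'camera_matrix', 'view', 'shot']
top [[437.3, 0.0, 262.7], [0.0, 437.3, 194.9], [0.0, 0.0, 1.0]] [[0.014, -1.0, -0.025, -0.005], [0.983, 0.009, 0.181, -0.565], [-0.181, -0.027, 0.983, -0.741], [0.0, 0.0, 0.0, 1.0]] ['frame', 'depth', 'camera_matrix', 'view', 'shot']
0.1 [ 0.21574628 -0.5599221   0.40366111] [-8.30788186e-04  9.83139741e-01  1.82853896e-01 -1.10607693e-04] 0.08788307311492867
```

View pics/top1.png

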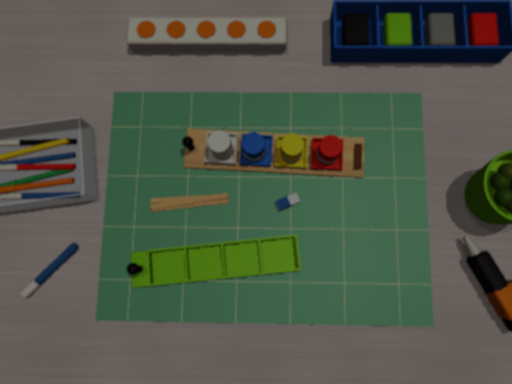

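View pics/scene1.png

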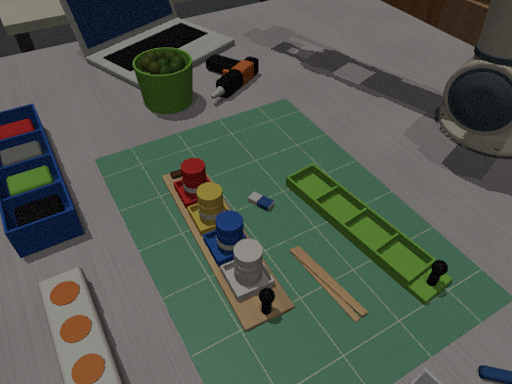

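The top view shows the board's post at (188,143). From it the order is white (220,147), blue (256,148), yellow (291,150), red (330,152), with the dark strip at (358,157). The caddy's post is at (134,268) and its pockets run from (168,266) to (279,256). The scene view agrees. Next I measure.

```bash
cat > h.py <<'E'
import numpy as np, cv2
from bench import manip, gripper_open, close, eyes, order, finder
def world(p):
    K,V=p["camera_matrix"],p["view"]; d=p["depth"]; v,u=np.indices(d.shape)
    c=np.stack([(u-K[0,2])/K[0,0]*d,-(v-K[1,2])/K[1,1]*d,-d,np.ones_like(d)],-1)
    w=(c@np.linalg.inv(V).T)[...,:3]; w[d==0]=np.nan; return w
def onplane(p,uv,z):
    K,V=p["camera_matrix"],p["view"]; R=V[:3,:3]; o=-R.T@V[:3,3]
    uv=np.atleast_2d(uv).astype(float)
    r=np.stack([(uv[:,0]-K[0,2])/K[0,0],-(uv[:,1]-K[1,2])/K[1,1],-np.ones(len(uv))],-1)@R
    return (o+r*((z-o[2])/r[:,2])[:,None])[:,:2]
def masks(n,p):
    return [(r["conf"],r["mask"],r["bbox"]) for r in finder.regions_of(n,p)]
E
python3 - <<'E'
from h import *
for cam in ["top","scene"]:
    p=eyes.get_image(cam); w=world(p)
    for n in ["jar_white","jar_blue","jar_yellow","jar_red","post","caddy","tray_white","tray_red"]:
        for c,m,b in masks(n,p)[:2]:
            q=w[m&np.isfinite(w[...,2])]; zt=np.percentile(q[:,2],95)
            t=q[abs(q[:,2]-np.percentile(q[:,2],85))<.006]
            cc=(t[:,:2].max(0)+t[:,:2].min(0))/2
            print(cam,n,round(c,2),b,"z",np.round([zt,np.median(q[:,2])],3),"top mean",np.round(t[:,:2].mean(0),4),"mid",np.round(cc,4),"ext",np.round(np.ptp(t[:,:2],axis=0),3))
            if n=="caddy":
                uv=np.argwhere(m)[:,::-1]; r=cv2.minAreaRect((onplane(p,uv,.022)*1000).astype(np.float32)); print(r)
E
```

```text
top jar_white 0.65 [206.9, 127.3, 231.1, 160.4] z [0.075 0.072] top mean [0.6596 0.0821] mid [0.6605 0.082 ] ext [0.042 0.041]
top jar_blue 0.87 [242.5, 133.2, 263.9, 163.2] z [0.075 0.072] top mean [0.6567 0.0201] mid [0.657  0.0204] ext [0.04  0.038]
top jar_blue 0.6 [124.9, 229.0, 301.6, 285.4] z [0.023 0.005] top mean [0.4492 0.0823] mid [0.4494 0.0893] ext [0.096 0.314]
top jar_yellow 0.8 [281.5, 134.0, 306.0, 163.6] z [0.075 0.072] top mean [ 0.6548 -0.0504] mid [ 0.6555 -0.0508] ext [0.041 0.04 ]
top jar_red 0.8 [316.2, 135.2, 344.4, 161.2] z [0.075 0.072] top mean [ 0.652 -0.119] mid [ 0.6522 -0.1187] ext [0.04 0.04]
top post 0.51 [180.2, 137.7, 195.4, 151.2] z [0.057 0.052] top mean [0.6658 0.1441] mid [0.6656 0.1439] ext [0.02  0.019]
top caddy 0.71 [126.1, 231.3, 301.1, 285.5] z [0.023 0.005] top mean [0.4491 0.0822] mid [0.4494 0.0875] ext [0.096 0.311]
((446.68194580078125, 93.13166809082031), (69.32318878173828, 318.49639892578125), 7.023365020751953)
top tray_white 0.66 [205.0, 133.1, 239.4, 165.7] z [0.024 0.015] top mean [0.6558 0.082 ] mid [0.6638 0.0847] ext [0.063
[... 1057 characters left out ...]
92.36466217041016), (86.00244903564453, 317.6506652832031), 7.463282585144043)
scene caddy 0.72 [202.9, 229.9, 234.7, 269.4] z [0.023 0.014] top mean [0.6813 0.0206] mid [0.6776 0.0193] ext [0.027 0.069]
((679.8511352539062, 19.627819061279297), (30.103534698486328, 68.49280548095703), 1.2768633365631104)
scene tray_white 0.86 [223.4, 259.9, 273.9, 302.2] z [0.022 0.013] top mean [0.6709 0.0961] mid [0.6637 0.0842] ext [0.06  0.063]
scene tray_red 0.78 [172.8, 179.6, 207.9, 209.1] z [0.023 0.017] top mean [ 0.6765 -0.1164] mid [ 0.654  -0.1197] ext [0.061 0.061]
scene tray_red 0.61 [180.2, 158.4, 203.5, 199.7] z [0.074 0.064] top mean [ 0.6534 -0.1168] mid [ 0.6531 -0.1192] ext [0.039 0.041]
```

```bash
python3 - <<'E'
from h import *
from scipy.optimize import least_squares
for cam in ["top","scene"]:
    p=eyes.get_image(cam); w=world(p)
    m=masks("caddy",p)[0][1]
    q=w[m]; q=q[np.isfinite(q[:,2])]
    post=q[q[:,2]>.048]; 
    r=q[(q[:,2]>.016)&(q[:,2]<.026),:2]
    def loc(s):
        d=r-s[:2]; y=np.array([np.sin(s[2]),np.cos(s[2])]); x=np.array([y[1],-y[0]]); return d@x,d@y
    def f(s):
        a,b=loc(s); k=np.abs(np.abs(a)-.031)
        g=np.min(np.abs(b[:,None]-np.array([-.138,-.068,0,.068,.138])),1)
        return np.where(np.abs(b)<.145,np.minimum(k,g),0.01)
    best=min((least_squares(f,[x,y,t],loss="soft_l1",f_scale=.002) for x in(.445,.455,.45) for y in(.06,.07,.08,.09) for t in(-.1,-.13)),key=lambda o:o.cost)
    s=best.x; y=np.array([np.sin(s[2]),np.cos(s[2])])
    print(cam,len(r),s,best.cost,"rms",np.median(f(s)),"post meas",post[:,:2].mean(0) if len(post) else None,"pred",s[:2]+.158*y)
    print([np.round(s[:2]+k*y,4).tolist() for k in(.102,.034,-.034,-.102)])
    lab=p["frame"].copy(); R=p["view"]
    for k in(.102,.034,-.034,-.102):
      for sx in(-.029,.029):
        for sy in(-.032,.032):
          P=np.r_[s[:2]+(k+sy)*y+sx*np.array([y[1],-y[0]]),.022,1]; c=p["view"]@P; K=p["camera_matrix"]
          cv2.circle(lab,(int(K[0,0]*c[0]/-c[2]+K[0,2]),int(K[1,1]*-c[1]/-c[2]+K[1,2])),1,(0,0,255),-1)
    crop=lab[215:295,110:320] if cam=="top" else lab[155:315,275:460]
    cv2.imwrite(f"pics/c_{cam}.png",cv2.resize(crop,None,fx=3,fy=3))
a=cv2.imread("pics/c_top.png");b=cv2.imread("pics/c_scene.png")
o=np.zeros((600,800,3),np.uint8); o[:240,:630]=a; b=cv2.resize(b,(400,346)); o[250:596,:400]=b; cv2.imwrite("pics/fit.png",o)
E
```

```text
top 1120 [ 0.44946535  0.07390774 -0.11577935] 0.0009886250881027095 rms 0.001074098787528686 post meas [0.43133035 0.22878819] pred [0.43121306 0.23084993]
[[0.4377, 0.1752], [0.4455, 0.1077], [0.4534, 0.0401], [0.4612, -0.0274]]
scene 1708 [ 0.44886445  0.07372493 -0.11809746] 0.0020636285065579714 rms 0.00099138729428086 post meas [0.43355604 0.23123186] pred [0.4302484 0.2306244]
[[0.4368, 0.175], [0.4449, 0.1075], [0.4529, 0.04], [0.4609, -0.0276]]
```

View pics/fit.png

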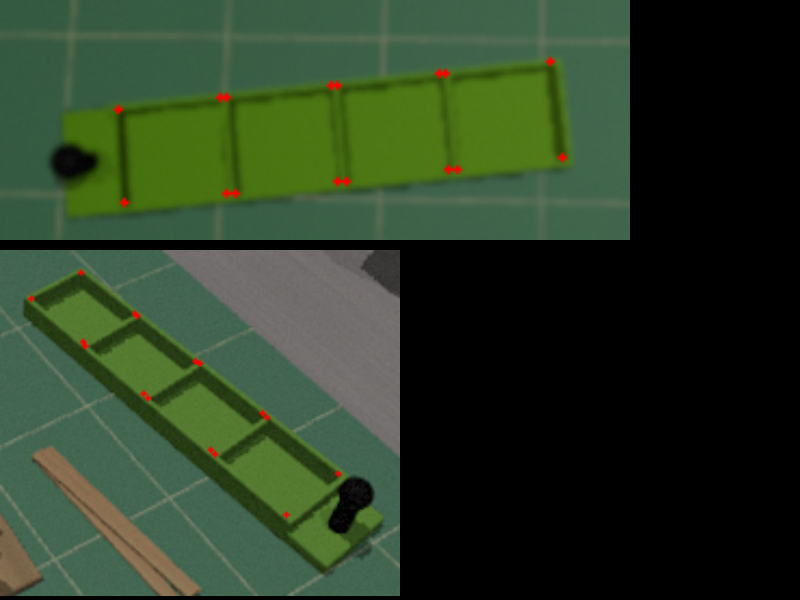

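The fit matches the pockets in both views: the red corner marks sit on the inner rims, and the predicted post position is within 2–3 mm of the measured one. I'll transfer the first jar and check it.

```bash
cat >> h.py <<'E'
from scipy.spatial.transform import Rotation as Ro
JAR=dict(white=(.660,.082),blue=(.657,.0203),yellow=(.6552,-.0505),red=(.6523,-.119))
C=np.array([.4492,.0738]); TC=-.117; TR=.044; YC=np.array([np.sin(TC),np.cos(TC)])
POCK={k:C+o*YC for k,o in zip(JAR,(.102,.034,-.034,-.102))}
UP=.305
def quat(t):
    # tool z down, tool y across the row; of the two half turns take the one with joint 6 nearest mid-range
    y=np.array([np.cos(t),-np.sin(t),0]); z=np.array([0,0,-1.]); out=[]
    for s in (1,-1):
        q=Ro.from_matrix(np.stack([np.cross(s*y,z),s*y,z],1)).as_quat()[[3,0,1,2]]
        j=manip.inverse_kinematics([.55,0,.3],q)
        if j is not None: out.append((abs(j[5]),q))
    return min(out,key=lambda o:o[0])[1]
def transfer(n):
    qr,qc=quat(TR),quat(TC); j,k=JAR[n],POCK[n]; st=manip.state
    manip.move_to([*j,UP],qr)
    manip.move_l([*j,.216],.15); close(); s=st(); g=s["finger_gap"]
    assert .035<g<.05,g
    manip.move_l([*j,UP+.015],.12); print(n,"gap",g,st()["finger_gap"],st()["finger_force"])
    manip.move_l([*k,UP+.015],.2,qc)
    manip.move_l([*k,.215],.12); manip.hold(.15); f0=st()["ft_force"][2]; z=.215
    while z>.2065:
        z-=.001; manip.move_l([*k,z],.02); 
        if abs(st()["ft_force"][2]-f0)>2: break
    print("set at",round(z,4),"df",st()["ft_force"][2]-f0)
    gripper_open(); manip.move_l([*k,UP],.2); print("t",st()["time"],"joints",np.round(st()["joint_pos"],2))
E
python3 - <<'E'
from h import *
transfer("white")
p=eyes.get_image("top"); w=world(p); m=masks("jar_white",p)[0]; q=w[m[1]]; t=q[abs(q[:,2]-np.nanpercentile(q[:,2],85))<.006]
print(m[0],POCK["white"],t.mean(0),(t.max(0)+t.min(0))/2,np.ptp(t,axis=0)); cv2.imwrite("pics/w1.png",p["frame"])
E
```

```text
white gap 0.041595524980682086 0.041578427743165156 29.999848902225494
set at 0.208 df 6.842204857238126
t 12.2833 joints [ 0.31 -0.26  1.74  0.    1.66  0.19]
0.89 [0.43729321 0.17510266] [0.43859074 0.17178457 0.06576506] [0.43776279 0.17117145 0.06559034] [0.03961288 0.03233947 0.0090036 ]
```

View pics/w1.png

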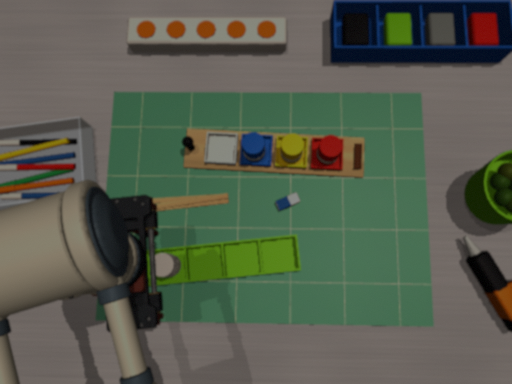

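The white jar stands in the first pocket at (165,265), partly hidden by the gripper, with its lid at z 0.066 as expected. On to the other three.

```bash
python3 - <<'E'
from h import *
for n in ["blue","yellow","red"]: transfer(n)
q=quat(TC); manip.move_to([.45,-.35,.35],q)
for cam in ["top","scene"]:
    p=eyes.get_image(cam); w=world(p); cv2.imwrite(f"pics/{cam}_end.png",p["frame"])
    for n in JAR:
        c,m,b=masks("jar_"+n,p)[0]; x=w[m]; t=x[abs(x[:,2]-np.nanpercentile(x[:,2],85))<.006]
        d=(t.max(0)+t.min(0))[:2]/2-C; print(cam,n,round(c,2),"along/across",np.round([d@YC,d@[YC[1],-YC[0]]],4),"lid z",np.round(t[:,2].mean(),4))
print(manip.state()["time"])
E
```

```text
blue gap 0.04148524645522888 0.04159949694900373 29.99979078769684
set at 0.208 df 6.771004831450044
t 21.675 joints [ 0.16 -0.3   1.77 -0.    1.67  0.05]
yellow gap 0.041545654037018785 0.04202262715862992 29.99992847442627
set at 0.208 df 6.229489755306622
t 30.9083 joints [ 0.01 -0.3   1.78 -0.    1.67 -0.1 ]
red gap 0.04159594403115878 0.041197023574814175 29.99986857175827
set at 0.208 df 6.102517531359112
t 40.0667 joints [-0.13 -0.28  1.76  0.    1.67 -0.25]
top white 0.66 along/across [0.1023 0.0005] lid z 0.0659
top blue 0.6 along/across [0.0339 0.0011] lid z 0.0659
top yellow 0.6 along/across [-0.0343  0.0009] lid z 0.066
top red 0.87 along/across [-0.1026  0.0016] lid z 0.0661
scene white 0.85 along/across [1.014e-01 1.000e-04] lid z 0.0653
scene blue 0.92 along/across [0.0336 0.0002] lid z 0.0654
scene yellow 0.57 along/across [-0.0344  0.0008] lid z 0.0654
scene red 0.72 along/across [-1.019e-01 -1.000e-04] lid z 0.0652
41.8
```

View pics/scene_end.png

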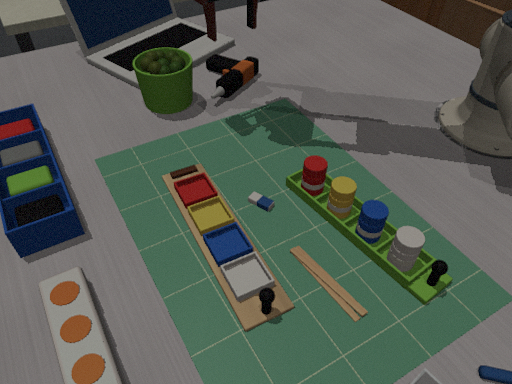

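All four jars stand upright in the caddy. Counted from its post at (438,270) they are white (405,250), blue (372,222), yellow (342,197) and red (314,175). The trays are empty and the arm is clear.

```bash
python3 -c "
from bench import order; print(order.job_done())"
```

```text
the job is handed in; nothing more can be done
None
```

The job is handed in: the four jars stand upright in the caddy, one to a pocket, in the order white, blue, yellow, red from the black post, after about 42 s of the 86 s allowed.

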